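Pen the bowls that failed the bias test

TASK

The two bowls chalked with a cross have failed the bias test. Swing the gate of the reject bin wide open, slide both crossed bowls gently along the bench into the bin without lifting or tipping them, and swing the gate fully shut behind them. Leave the ring-marked bowls and the tools on the bench where they are.

Things in the scene. Friction and masses are not known exactly. Their poses are not given: they have to be found in the camera images.
- reject_a: Turned bowl of dark brown lignum, 90 mm across at its widest (34 mm up), 72 mm high, about 0.45 kg, lying on a flat face 66 mm across; on its flat upper face, 58 mm across, a pale chalk CROSS (52 mm strokes): a reject. Too wide to grip; slides when pushed low, e.g. cradled by half-open fingers. Origin: centre of the underside, z up.
- reject_b: Turned bowl of dark brown lignum, 90 mm across at its widest (34 mm up), 72 mm high, about 0.45 kg, lying on a flat face 66 mm across; on its flat upper face, 58 mm across, a pale chalk CROSS (52 mm strokes): a reject. Too wide to grip; slides when pushed low, e.g. cradled by half-open fingers. Origin: centre of the underside, z up.
- passed_a: Turned bowl of dark brown lignum, 90 mm across at its widest (34 mm up), 72 mm high, about 0.45 kg, lying on a flat face 66 mm across; on its flat upper face, 58 mm across, a pale chalk RING (46 mm across): passed, stays where it is. Origin: centre of the underside.
- passed_b: Turned bowl of dark brown lignum, 90 mm across at its widest (34 mm up), 72 mm high, about 0.45 kg, lying on a flat face 66 mm across; on its flat upper face, 58 mm across, a pale chalk RING (46 mm across): passed, stays where it is. Origin: centre of the underside.
- passed_c: Turned bowl of dark brown lignum, 90 mm across at its widest (34 mm up), 72 mm high, about 0.45 kg, lying on a flat face 66 mm across; on its flat upper face, 58 mm across, a pale chalk RING (46 mm across): passed, stays where it is. Origin: centre of the underside.
- bin: Reject bin fixed to the bench: three plywood boards 12 mm thick, 50 mm high, round a space 150 mm wide, 235 mm long; open above, the bench is its floor (no sill). Origin: on the bench, centre of the mouth. +y points into the bin (inner end face at y = 235 mm), +x to the hinge side (inner faces at x = -75 and 75 mm). The mouth faces -y, to the bowls.
- gate (a joint): Gate angle: 0 shut across the mouth (on its stop), grows as it swings outwards, anticlockwise from above; 1.57 square to the mouth, 2.4 far stop. Plywood, 166 mm from hinge axis to free end, 13 mm thick, 50 mm high. Hinge axis at x = 81, y = -8 mm of the bin. Starts slightly ajar; moves with about 1 N at the knob and stays where left.
- gate_knob (a point): Round brass knob standing on the gate's top edge, 145 mm from the hinge axis; 12 to 18 mm across, 50 to 78 mm above the bench, this point at 64 mm. Can be pushed either way or pinched from above. Axes turn with the gate: -x points from hinge to free end, -y to the outside of the shut gate.
- gate_hinge (a point): Point on the gate's upright hinge axis, 26 mm above the bench.
- sanding_block: Bystander: loose round boxwood sanding block 80 mm across, 50 mm high with a turned knob. Origin: centre of the underside.
- scraper: Bystander: loose flat steel scraper plate 150 x 62 x 3 mm, long side along its y. Origin: centre of the underside.
- indicator: Bystander: chrome dial indicator (58 mm dial) on a magnetic base 60 x 50 mm with a column to about 200 mm; the dial hangs 60 mm out towards its -x. Origin: centre of the underside of the base.
There are look-alikes about, which are no part of the job. What is shaped like the reject_a but grey or red is not meant. Leave any orange or purple look-alike of the reject_b alone.

How it is judged:
By the outcome, as a careful person would: the job done as asked, in the order asked, and still so for the second after the job is handed in, with the robot touching nothing.
It also fails if it takes over 72 s, if anything falls off the work surface, if the arm or the gripper's body presses on something with over 40 N, if the wrist force passes 120 N, or if a joint passes its speed limit or range.

ROBOT

A 6-joint arm with a two-finger parallel gripper is mounted at the origin on the work surface. World frame = base frame: x ahead of the robot, y to its left, z up, the work surface at z = 0. Lengths are in m, angles in rad, forces in N, time in s.
With the tool pointing down it reaches from about 0.275 to 0.775 m from the base axis. Payload 14.6 kg.
Tool frame: the origin (TCP) lies between the finger pads; the fingertips stand 14 mm ahead of it and the grasp point (between the pads) lies 5 mm behind it (bot.tcp_to_tips is the distance from the TCP to the fingertips, in m); z points along the fingers, y is the line along which they close (so a half turn about z gives the same grasp; the last joint's range is limited). The gripper opens to 85 mm and grips with 20 to 120 N. Pads are 22 mm wide; open, the fingers measure 114 mm over their backs; the gripper's body (76 mm by 85 mm) begins 54 mm behind the grasp point. The pads swing forward as they close: fully open they stand 13 mm farther back than shut.
Start: joints at [-1.487, 0.263, -0.048, 1.259, 0, 1.415], TCP at [0.124, -0.51, 0.245] pointing down, gripper open.
Joint ranges: [-2.65, 2.65], [-0.89, 1.7], [-1.18, 1.37], [-2.13, 2.11], [-1.35, 1.29], [-3.14, 3.14]. Speed limits (rad/s): [1.89, 1.89, 2.57, 2.79, 3.14, 3.14].

INTERFACE

Orientations are given as a unit quaternion [w, x, y, z].
In Python, from workcell import get_state, capture, get_calibration, bot, outline_of gives the robot as it stands.
- The arm moves only by the tool servo_tool, never from a script. Its argument "series" is one flat list of numbers, 7 for each row, row after row: the turn, a rotation vector about the tool's x, y, z in rad, then the shift along the tool's x, y, z in mm, then the opening in per cent of the stroke, from 0 (shut) to 100 (fully open). In form: [rx, ry, rz, tx, ty, tz, hand, rx, ry, rz, tx, ty, tz, hand, ...]. A call has 1 to 20 rows; each row shifts and turns the commanded pose from where the row before left it, along the tool's axes as they then stand; what a row does not reach is not made up. A row lasts 1/8 s, in which the tool goes at most 62.5 mm and 10.7 degrees, less where a joint would pass 70% of its speed; a pose out of reach is approached as far as the arm can. A call with a gripper value outside its range is refused whole. The fingers move at their own pace and stop on an object; the grip force is fixed at half the most. Time passes only in rows, so rows that do not move let the fingers close. It gives the time, the measured TCP pose, the force, the opening and the grip force at its end, in the units of the state.
- get_state(): the state, without advancing time (a new reading comes with each control period).
- capture(name): name is "scene" or "side" or "wrist"; returns (picture, depth): 400x640x3 uint8, red, green, blue; 400x640 float32, m along the optical axis (not along the pixel's ray), 0 where there is no reading.
- get_calibration(name): a dict with "K" (3x3 intrinsics, pixels), "k1" (the pictures are not rectified: a ray, as slopes to the right and down, at radius r is drawn at 1 + k1 r^2 times it, then the intrinsics apply), "T" (4x4, takes a point from camera to world coordinates); the wrist camera has in their place "T_tool_cam" (4x4, takes a point from camera to tool coordinates, whose origin is the TCP and whose axes are the flange's). Camera axes: x right, y down, z forward; pixel columns grow to the right and rows downward; lengths in m; the calibration is good to about 2 mm. A picture is of the moment at which its call begins: read the wrist's pose just before it. get_calibration takes no time and is no camera call.
- bot.hand_in(): hands the job in; it is judged then, once.
Trained networks look in the newest picture that a camera, given by its name, has taken for a name from the list of things; names that differ only in an ending like _2 or _b are one class to them, and where a whole thing is asked for, a point or a joint stands for the part that bears it (a point fixed in the world has none). Each returns a list of dicts, best first, with "conf" (0 to 1); they miss things now and then, are a little off and sometimes report something else, mostly with a low value. They report only what shows in the picture. A call takes as long as a camera call. They do not tell look-alikes from the thing itself.
- outline_of(camera, target): "mask" (400x640 bool, what is visible of it) and "extent" ([left, top, right, bottom] in pixels, round what is visible of it).
The state is a dict: "time_s": time; "qpos": joint angles; "qd": joint speeds; "tau": joint torques, N m; "ee_pos": TCP position; "tool_rot": TCP orientation; "wrist_force": force on the tool from outside, world axes, zero at the start; "torque": the same for the moment, N m; "width": finger opening in m; "gripper_force": force on a finger pad.
Only numpy, scipy, OpenCV 4.12 (cv2) and the standard library are available. Lean on these libraries where they do the work, as an engineer would, in place of code of your own. Each camera call takes 0.05 s, during which the arm holds its last target. There are 200 camera calls.

## Working session

There is one attempt and no reset: what is moved stays moved. The work goes in short steps, Python scripts to look and compute and a tool call to move; the robot and the scene stay as the last step left them, time stands still between calls to the robot, and variables do not carry over. Pictures are saved under pics/ and viewed, at most 10 in all, crops included, and the job is handed in when it is done.

Besides the shell and the picture viewer there is one more tool, called after ">>>" as name(argument=value, ...), one argument or row to a line, values as JSON. servo_tool: Moves the arm, as the interface text tells. Its arguments: {"type":"object","properties":{"series":{"type":"array"}},"required":["series"]}

```bash
mkdir -p pics; ls; cat > h.py <<'E'
import numpy as np, cv2
from workcell import get_state, capture, get_calibration, bot, outline_of
def pts(cam, depth, st=None):
    c=get_calibration(cam); K=np.array(c["K"]); h,w=depth.shape
    u,v=np.meshgrid(np.arange(w),np.arange(h))
    k=c["k1"]
    p=cv2.undistortPoints(np.stack([u.ravel(),v.ravel()],1).astype(np.float64).reshape(-1,1,2),K,np.array([k,0,0,0,0.]))[:,0]
    z=depth.ravel(); P=np.c_[p*z[:,None],z]
    T=np.array(c["T"]) if "T" in c else None
    if T is None:
        from scipy.spatial.transform import Rotation as R
        st=st or get_state(); q=st["tool_rot"]; Tw=np.eye(4); Tw[:3,:3]=R.from_quat([q[1],q[2],q[3],q[0]]).as_matrix(); Tw[:3,3]=st["ee_pos"]
        T=Tw@np.array(c["T_tool_cam"])
    return (P@T[:3,:3].T+T[:3,3]).reshape(h,w,3)
E
python3 - <<'E'
from h import *
im,d=capture("scene"); np.savez("s.npz",im=im,d=d)
cv2.imwrite("pics/scene.png",cv2.resize(im[:,:,::-1],(800,500)))
P=pts("scene",d)
for t in ["reject_a","bin","gate","gate_knob","sanding_block","scraper","indicator"]:
    for o in outline_of("scene",t):
        m=o["mask"]&(d>0); q=P[m]
        if len(q)==0: continue
        top=q[q[:,2]>np.percentile(q[:,2],97)-0.006]
        print(t,round(o["conf"],2),o["extent"],"top",top.mean(0).round(3),"med",np.median(q,0).round(3), im[o["mask"]].mean(0).round())
print(get_state())
E
```

```text
pics
reject_a 0.91 [159.6, 207.5, 197.3, 243.5] top [ 0.253 -0.319  0.072] med [ 0.273 -0.33   0.055] [172.  98.  44.]
reject_a 0.88 [255.4, 198.9, 288.7, 236.7] top [ 0.443 -0.154  0.072] med [ 0.459 -0.171  0.055] [87. 58. 41.]
reject_a 0.87 [375.1, 260.9, 415.1, 303.1] top [ 0.835 -0.176  0.072] med [ 0.844 -0.195  0.058] [149.  48.  41.]
reject_a 0.86 [331.9, 230.6, 366.6, 267.2] top [ 0.693 -0.144  0.072] med [ 0.704 -0.163  0.057] [87. 59. 42.]
reject_a 0.72 [296.2, 152.0, 325.6, 182.5] top [0.357 0.136 0.072] med [0.371 0.118 0.053] [102.  58. 105.]
reject_a 0.69 [311.5, 276.7, 351.9, 324.1] top [ 0.755 -0.308  0.072] med [ 0.767 -0.325  0.059] [109. 102.  95.]
bin 0.59 [328.3, 141.2, 416.2, 200.2] top [0.537 0.24  0.051] med [0.538 0.23  0.03 ] [159. 132.  90.]
gate 0.6 [331.5, 169.6, 385.1, 198.8] top [0.484 0.115 0.069] med [0.542 0.128 0.031] [154. 127.  84.]
gate 0.33 [419.3, 136.1, 460.4, 202.4] top [0.713 0.236 0.194] med [0.727 0.234 0.054] [97. 86. 79.]
gate_knob 0.57 [335.8, 169.5, 384.1, 197.8] top [0.484 0.115 0.071] med [0.542 0.128 0.033] [154. 127.  84.]
gate_kn
[... 432 characters left out ...]
[94. 85. 79.]
{'time_s': 0.4, 'qpos': array([-1.48726748e+00,  2.63161218e-01, -4.83656771e-02,  1.25941704e+00,
        1.38237360e-05,  1.41549997e+00]), 'qd': array([-0.00066293, -0.00253797,  0.0003701 ,  0.0005141 , -0.00071802,
        0.00051804]), 'tau': array([-1.06707423e-03, -6.36874294e+01,  3.84461474e+01,  3.33557335e-03,
       -9.40102677e-05, -1.30551791e-05]), 'ee_pos': array([ 0.12419274, -0.51006949,  0.2452224 ]), 'tool_rot': array([-7.35107824e-05,  9.92878780e-01,  1.19129014e-01,  9.55529605e-06]), 'wrist_force': array([-0.58120774, -0.5488986 , -0.38161848]), 'torque': array([ 0.0325517 , -0.04908626,  0.0356605 ]), 'gripper_force': 0.0, 'width': 0.08545589923210105}
```

View pics/scene.png

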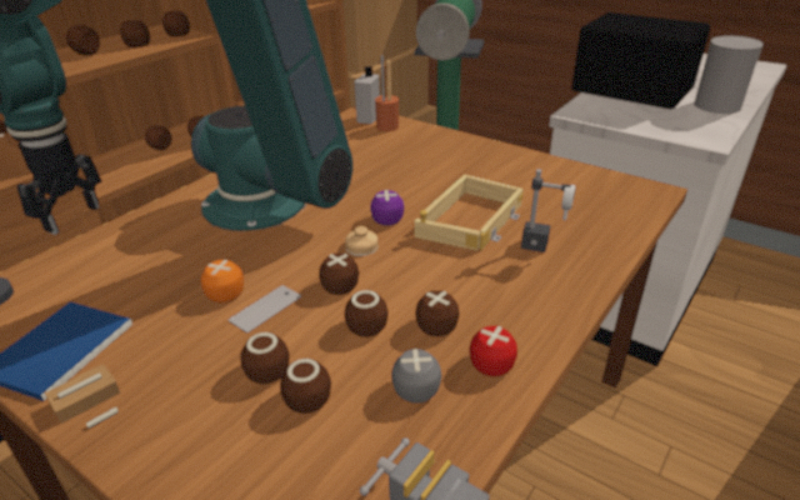

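```bash
python3 - <<'E'
from h import *
z=np.load("s.npz"); im=z["im"]
a=cv2.resize(im[140:340,150:430,::-1],(800,571),interpolation=cv2.INTER_CUBIC)
cv2.imwrite("pics/crop1.png",a)
E
```

```text
(no output)
```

View pics/crop1.png

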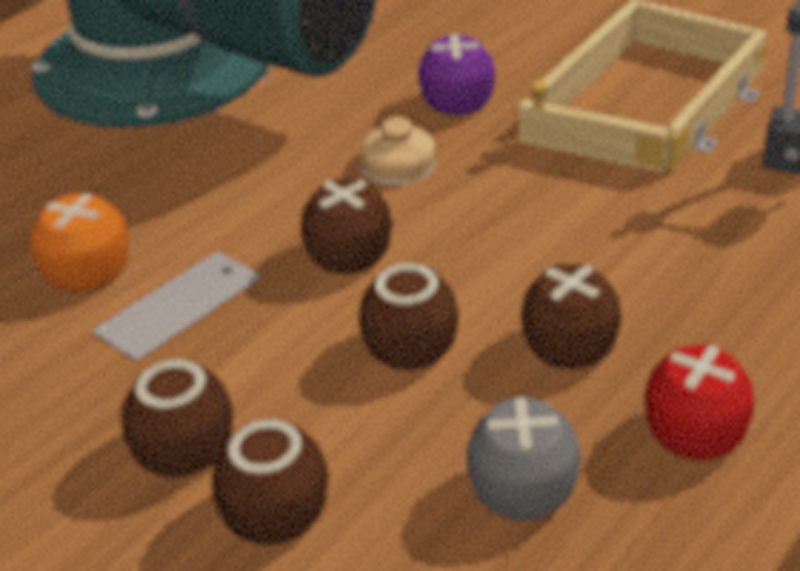

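The dark brown bowls with crosses are at px (271,217) and (349,249); those are the rejects. The dark bowls with rings at (292,250), (212,287) and (244,308) passed. Orange, purple, grey and red are look-alikes. The bin is at (372,170), with its knob at (338,173). Next I measure the bin, gate and remaining bowls.

```bash
python3 - <<'E'
from h import *
z=np.load("s.npz"); im,d=z["im"],z["d"]
P=pts("scene",d); ok=d>0
# top faces at z~.072
X=P[...,0];Y=P[...,1];Z=P[...,2]
m=(ok&(Z>.0685)&(Z<.076)&(X>.15)&(X<.95)&(abs(Y)<.5)).astype(np.uint8)
n,l,s,c=cv2.connectedComponentsWithStats(m)
for i in range(1,n):
    if s[i,4]>15:
        q=P[l==i]; print(i,s[i,4],c[i].round(),q.mean(0).round(4),np.ptp(q[:,:2],axis=0).round(3),im[l==i].mean(0).round())
# bin: top map
b=ok&(X>.4)&(X<.72)&(Y>.05)&(Y<.42)&(Z>.046)&(Z<.054)
q=P[b]; print("bin top",len(q))
sc=2000
img=np.zeros((760,640),np.uint8)
for x,y,_ in q: cv2.circle(img,(int((x-.4)*sc),int((.43-y)*sc)),3,255,-1)
k=ok&(X>.4)&(X<.65)&(Y>.05)&(Y<.3)&(Z>.055)&(Z<.085)
print("knob",P[k].mean(0).round(4),k.sum())
for x,y,_ in P[k]: cv2.circle(img,(int((x-.4)*sc),int((.43-y)*sc)),3,120,-1)
for i in range(0,640,100): cv2.line(img,(i,0),(i,5),255); cv2.putText(img,f"{.4+i/sc:.2f}",(i,20),0,.4,255)
for i in range(60,760,100): cv2.putText(img,f"{.43-i/sc:.2f}",(0,i),0,.4,255); cv2.line(img,(0,i),(8,i),255)
cv2.imwrite("pics/bin.png",img[:600])
np.save("bintop.npy",q)
E
```

```text
1 145 [309. 157.] [0.3556 0.1362 0.0718] [0.058 0.063] [143. 103. 135.]
4 230 [270. 208.] [ 0.4429 -0.1537  0.072 ] [0.06 0.06] [130. 102.  82.]
5 249 [175. 214.] [ 0.2517 -0.3186  0.0719] [0.066 0.062] [196. 132.  80.]
6 303 [292. 240.] [ 0.5759 -0.2258  0.0719] [0.061 0.062] [135. 111.  91.]
7 302 [350. 239.] [ 0.6927 -0.1433  0.072 ] [0.061 0.063] [129. 102.  81.]
9 404 [395. 269.] [ 0.8355 -0.1747  0.072 ] [0.064 0.065] [181.  90.  77.]
10 367 [210. 275.] [ 0.5024 -0.4298  0.071 ] [0.059 0.06 ] [132. 108.  88.]
11 449 [333. 289.] [ 0.7551 -0.3076  0.072 ] [0.06  0.062] [144. 135. 125.]
13 405 [243. 297.] [ 0.6109 -0.4378  0.0708] [0.059 0.062] [132. 108.  89.]
18 22 [309. 369.] [ 0.8345 -0.4974  0.0693] [0.02  0.005] [155. 145. 138.]
bin top 649
knob [0.4878 0.1174 0.0686] 43
```

View pics/bin.png

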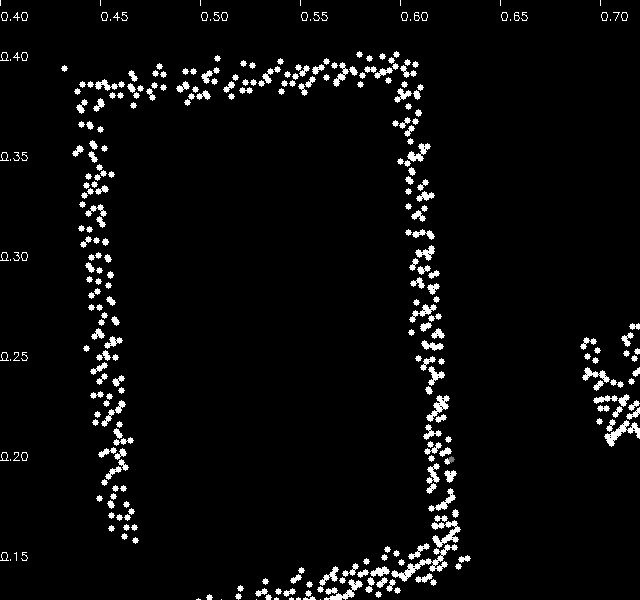

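The plan view of the board tops shows the bin turned by about 5°. The gate runs from the hinge near (0.62,0.15) towards the knob at (0.488,0.117). I fit the model to these points.

```bash
python3 - <<'E'
from h import *
from scipy.optimize import least_squares
q=np.load("bintop.npy")[:,:2]; q=q[q[:,0]<.66]
def seg(p,a,b):
    a,b=np.array(a),np.array(b); t=np.clip(((p-a)@(b-a))/((b-a)@(b-a)),0,1); return np.linalg.norm(p-a-t[:,None]*(b-a),axis=1)
def res(v):
    x,y,th,g=v; c,s=np.cos(th),np.sin(th); R=np.array([[c,-s],[s,c]])
    p=(q-[x,y])@R
    h=np.array([.081,-.008]); e=h+.166*np.array([-np.cos(g),-np.sin(g)])
    D=[seg(p,[-.081,0],[-.081,.241]),seg(p,[.081,0],[.081,.241]),seg(p,[-.081,.241],[.081,.241]),seg(p,h,e)]
    return np.min(D,0)
r=least_squares(res,[.54,.155,.06,.15],loss="soft_l1",f_scale=.004); x,y,th,g=r.x
print(r.x.round(4),np.median(res(r.x)))
c,s=np.cos(th),np.sin(th); R=np.array([[c,-s],[s,c]])
W=lambda p:(R@np.array(p)+[x,y]).round(4)
print("hinge",W([.081,-.008]))
for a in (g,0,.8,1.2,1.57,1.9,2.2,2.4): print(round(a,2),"knob",W(np.array([.081,-.008])-.145*np.array([np.cos(a),np.sin(a)])),"free",W(np.array([.081,-.008])-.166*np.array([np.cos(a),np.sin(a)])))
print("centre .06 .17:",W([0,.06]),W([0,.18]),W([0,-.05]))
for n,p in dict(A=(.443,-.154),B=(.693,-.1435),pA=(.576,-.226),ind=(.73,.234),sb=(.383,-.003)).items(): print(n,((np.array(p)-[x,y])@R).round(4))
E
```

```text
[0.5433 0.1502 0.0837 0.1443] 0.0034451222214567923
hinge [0.6247 0.149 ]
0.14 knob [0.4834 0.1162] free [0.463  0.1114]
0 knob [0.4802 0.1368] free [0.4592 0.1351]
0.8 knob [0.5327 0.0369] free [0.5194 0.0206]
1.2 knob [0.5836 0.0099] free [ 0.5777 -0.0103]
1.57 knob [0.6367 0.0045] free [ 0.6384 -0.0165]
1.9 knob [0.6828 0.0161] free [ 0.6913 -0.0031]
2.2 knob [0.7195 0.0393] free [0.7332 0.0234]
2.4 knob [0.7394 0.0603] free [0.756  0.0475]
centre .06 .17: [0.5383 0.2099] [0.5282 0.3295] [0.5475 0.1003]
A [-0.1254 -0.2947]
B [ 0.1246 -0.3051]
pA [ 0.0012 -0.3776]
ind [0.1931 0.0679]
sb [-0.1725 -0.1392]
```

>>> servo_tool(
  series=[0,0,0,16,-16,3,40,0,0,0,31.3,-32.7,6,40,0,0,0,31.3,-32.7,6,40,0,0,0,31.3,-32.7,6,40,0,0,0,31.3,-32.7,6,40,0,0,0,31.3,-32.7,6,40,0,0,0,31.3,-32.7,6,40,0,0,0,31.3,-32.7,6,40,0,0,0,31.3,-32.7,6,40,0,0,0,31.3,-32.7,6,40,0,0,0,31.3,-32.7,6,40,0,0,0,31.3,-32.7,6,40,0,0,0,31.3,-32.7,6,40,0,0,0,31.3,-32.7,6,40,0,0,0,31.3,-32.7,6,40,0,0,0,31.3,-32.7,6,40,0,0,0,16,-17,3,40,0,0,0,0,0,0,40],
)

```text
time_s: 2.65
ee_pos: [0.4879, 0.1183, 0.1488]
tool_rot: [-0.0, 0.993, 0.12, -0.0]
wrist_force: [-0.1, 0.5, 0.3]
width: 0.0339
gripper_force: 0.0
```

```bash
python3 - <<'E'
from h import *
s=get_state(); im,d=capture("wrist"); P=pts("wrist",d,s)
print(s["ee_pos"],s["tool_rot"],s["qpos"].round(2),s["time_s"],s["width"])
X,Y,Z=P[...,0],P[...,1],P[...,2]
print(get_calibration("wrist")["T_tool_cam"])
k=(d>0)&(Z>.06)&(Z<.084)&(np.hypot(X-.486,Y-.117)<.03)
q=P[k]; print(k.sum(), q.mean(0) if k.sum() else None, (q.min(0),q.max(0)) if k.sum() else None)
cv2.imwrite("pics/w1.png",im[:,:,::-1])
E
```

```text
[0.48792984 0.1182804  0.14882418] [-5.21128340e-05  9.92761262e-01  1.20104140e-01 -2.63121419e-04] [ 0.08  0.28 -0.3   0.99  0.    2.98] 2.65 0.03385969684759999
[[-1.54493340e-04 -9.63166914e-01 -2.68904204e-01  6.72674523e-02]
 [ 9.99999230e-01 -4.79953164e-04  1.14457782e-03 -1.38023399e-03]
 [-1.23148091e-03 -2.68903821e-01  9.63166247e-01 -1.28956349e-01]
 [ 0.00000000e+00  0.00000000e+00  0.00000000e+00  1.00000000e+00]]
577 [0.48267727 0.12019324 0.07699322] (array([0.47276044, 0.11126137, 0.06765493]), array([0.49032851, 0.12860526, 0.08014433]))
```

View pics/w1.png

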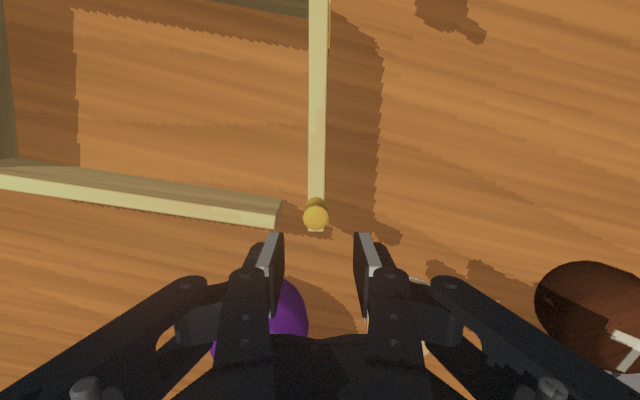

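Wrist view: the knob is at px (316,216), between the fingers and slightly behind them. The gate runs straight up the image. I lower to cage the knob and follow the arc.

>>> servo_tool(
  series=[0,0,0,-4.6,-3,20,40,0,0,0,0,0,31,40,0,0,0,0,0,31,40,0,0,0,0,4,0,40,0,0,-0.1,0.7,14.5,0,40,0,0,-0.1,0.7,14.5,0,40,0,0,-0.1,0.7,14.5,0,40,0,0,-0.1,0.7,14.5,0,40,0,0,-0.1,0.7,14.5,0,40,0,0,-0.1,0.7,14.5,0,40,0,0,-0.1,0.7,14.5,0,40,0,0,-0.1,0.7,14.5,0,40,0,0,-0.1,0.7,14.5,0,40,0,0,-0.1,0.7,14.5,0,40],
)

```text
time_s: 4.45
ee_pos: [0.5776, 0.0109, 0.0691]
tool_rot: [0.0, 0.813, 0.582, 0.001]
wrist_force: [-1.4, -0.3, -0.4]
width: 0.0343
gripper_force: 0.3
```

>>> servo_tool(
  series=[0,0,-0.1,0.7,14.5,0,40,0,0,-0.1,0.7,14.5,0,40,0,0,-0.1,0.7,14.5,0,40,0,0,-0.1,0.7,14.5,0,40,0,0,-0.1,0.7,14.5,0,40,0,0,-0.1,0.7,14.5,0,40,0,0,-0.1,0.7,14.5,0,40,0,0,-0.1,0.7,14.5,0,40,0,0,-0.1,0.7,14.5,0,40,0,0,-0.1,0.7,14.5,0,40,0,0,0,0,0,0,40,0,0,0,0,-9,0,40,0,0,0,0,0,-40,40,0,0,0,0,0,-50,40,0,0,0,0,0,0,40],
)

```text
time_s: 6.32
ee_pos: [0.708, 0.0285, 0.1619]
tool_rot: [0.003, 0.437, 0.899, 0.001]
wrist_force: [0.4, -0.3, 0.3]
width: 0.0342
gripper_force: 0.0
```

```bash
python3 - <<'E'
from h import *
s=get_state(); print(s["ee_pos"],s["tool_rot"],s["qpos"].round(2),s["time_s"])
im,d=capture("wrist"); P=pts("wrist",d,s); X,Y,Z=P[...,0],P[...,1],P[...,2]
k=(d>0)&(Z>.06)&(Z<.084)&(np.hypot(X-.7,Y-.03)<.06); q=P[k]; c=q.mean(0)
print(k.sum(),c,q.min(0),q.max(0))
v=np.array([.6247,.149])-c[:2]; print("gate angle",np.arctan2(v[1],v[0])-.0837)
E
```

```text
[0.7080404  0.02845162 0.16194111] [0.0029752  0.43722114 0.89934841 0.00112412] [-0.07  0.61  0.3   1.26 -0.    0.83] 6.325
513 [0.70597885 0.03499566 0.0772761 ] [0.69784352 0.02549146 0.06802703] [0.71578331 0.04289003 0.08022718]
gate angle 2.106457666495716
```

Gate is at 2.11 rad, wide open. Now I go behind reject A at (0.443,-0.154), heading ψ=0.773, to start the arc push.

>>> servo_tool(
  series=[0,0,0,0.8,-25,0,50,0,0,0,1.6,-49.5,0,50,0,0,0,1.6,-49.5,0,50,0,0,0,1.6,-49.5,0,50,0,0,0,1.6,-49.5,0,50,0,0,0,1.6,-49.5,0,50,0,0,0,1.6,-49.5,0,50,0,0,0,1.6,-49.5,0,50,0,0,0,0.8,-24.5,0,50,0,0,0.1464,0,0,0,50,0,0,0.1464,0,0,0,50,0,0,0.1464,0,0,0,50,0,0,0.1464,0,0,0,50,0,0,0.1464,0,0,0,50,0,0,0.1464,0,0,0,50,0,0,0.1464,0,0,0,50,0,0,0.1464,0,0,0,50,0,0,0.1464,0,0,0,50,0,0,0.1464,0,0,0,50,0,0,0,0,0,0,50],
)

```text
time_s: 8.88
ee_pos: [0.3873, -0.2053, 0.1566]
tool_rot: [-0.001, 0.926, 0.378, -0.0]
wrist_force: [-0.2, 0.3, 0.4]
width: 0.0429
gripper_force: 0.0
```

```bash
python3 - <<'E'
from h import *
s=get_state(); q=s["tool_rot"]; psi=2*np.arctan2(q[2],q[1]); print(s["ee_pos"],psi,s["qpos"].round(2),s["time_s"],s["width"])
im,d=capture("wrist"); P=pts("wrist",d,s); X,Y,Z=P[...,0],P[...,1],P[...,2]
k=(d>0)&(Z>.068)&(Z<.076)&(np.hypot(X-.443,Y+.154)<.05); q=P[k]; print("bowl A top",k.sum(),q.mean(0),np.ptp(q,axis=0))
v=q.mean(0)[:2]-s["ee_pos"][:2]; print("in tool x,y:",v@[np.cos(psi),np.sin(psi)],v@[np.sin(psi),-np.cos(psi)])
k=(d>0)&(Z<.05)&(Z>.008)&(np.hypot(X-s["ee_pos"][0],Y-s["ee_pos"][1])<.07); print("things in landing",k.sum(),P[k].mean(0) if k.any() else "")
E
```

```text
[ 0.38734175 -0.20533626  0.15659159] 0.7745062832456594 [-0.67  0.17 -0.43  0.98 -0.    1.69] 8.875 0.04289677017346343
bowl A top 7561 [ 0.43966884 -0.14950015  0.07210545] [0.06404795 0.06367246 0.0072873 ]
in tool x,y: 0.07645137479186336 -0.0033141296112560023
things in landing 28 [ 0.41101427 -0.17090092  0.04902886]
```

>>> servo_tool(
  series=[0,0,0,-3,-2.5,33,50,0,0,0,0,0,50,50,0,0,0,0,0,40,50,0,0,0,0,0,9.5,50,0,0,0,8,0,0,50,0,0,0,8,0,0,50,0,0,0,6,0,0,50,0,0,0,4,0,0,50,0,0,0,4,0,0,50,0,0,0,4,0,0,50,0,0,-0.0232,8,1,0,50,0,0,-0.0232,8,1,0,50,0,0,-0.0232,8,1,0,50,0,0,-0.0232,8,1,0,50],
)

```text
time_s: 10.68
ee_pos: [0.4343, -0.1616, 0.0248]
tool_rot: [0.0, 0.907, 0.421, -0.0]
wrist_force: [-3.2, -3.5, 3.5]
width: 0.0427
gripper_force: 2.1
```

```bash
cat >> h.py <<'E'
def look(guess, r=.05, cam="wrist"):
    s=get_state(); q=s["tool_rot"]; psi=2*np.arctan2(q[2],q[1]); print(s["ee_pos"].round(4),"psi",round(psi,4),s["time_s"],"w",round(s["width"],4),"F",s["wrist_force"].round(1))
    im,d=capture(cam); P=pts(cam,d,s); X,Y,Z=P[...,0],P[...,1],P[...,2]
    k=(d>0)&(Z>.066)&(Z<.078)&(np.hypot(X-guess[0],Y-guess[1])<r); q=P[k]
    if k.sum()>10:
        c=(q[:,:2].min(0)+q[:,:2].max(0))/2; v=c-s["ee_pos"][:2]
        print(cam,"top",k.sum(),q.mean(0).round(4),"mid",c.round(4),"tool x,y",(v@[np.cos(psi),np.sin(psi)]).round(4),(v@[np.sin(psi),-np.cos(psi)]).round(4), "zspread",np.ptp(q[:,2]).round(3))
    return im,d,P
E
python3 - <<'E'
from h import *
s=get_state(); q=s["tool_rot"]; psi=2*np.arctan2(q[2],q[1]); g=s["ee_pos"][:2]+.05*np.array([np.cos(psi),np.sin(psi)])
look(g)
look(g,cam="scene")
E
```

```text
[ 0.4343 -0.1616  0.0248] psi 0.8692 10.675 w 0.0427 F [-3.2 -3.5  3.5]
wrist top 42581 [ 0.4675 -0.1205  0.072 ] mid [ 0.458  -0.1309] tool x,y 0.0387 -0.0017 zspread 0.012
[ 0.4348 -0.1611  0.0248] psi 0.8707 10.725 w 0.0429 F [-0.4 -1.7  0.1]
scene top 265 [ 0.4718 -0.1282  0.0712] mid [ 0.4693 -0.1266] tool x,y 0.0487 0.0041 zspread 0.011
```

>>> servo_tool(
  series=[0,0,-0.0245,8,1.1,0,50,0,0,-0.0245,8,1.1,0,50,0,0,-0.0245,8,1.1,0,50,0,0,-0.0245,8,1.1,0,50,0,0,-0.0245,8,1.1,0,50,0,0,-0.0245,8,1.1,0,50,0,0,-0.0245,8,1.1,0,50,0,0,-0.0245,8,1.1,0,50,0,0,-0.0245,8,1.1,0,50,0,0,-0.0245,8,1.1,0,50,0,0,-0.0245,8,1.1,0,50,0,0,-0.0245,8,1.1,0,50,0,0,-0.0245,8,1.1,0,50,0,0,-0.0245,8,1.1,0,50,0,0,-0.0245,8,1.1,0,50,0,0,-0.0245,8,1.1,0,50,0,0,-0.0245,8,1.1,0,50,0,0,-0.0245,8,1.1,0,50,0,0,-0.0245,8,1.1,0,50,0,0,-0.0245,8,1.1,0,50],
)

```text
time_s: 13.28
ee_pos: [0.5252, -0.0301, 0.0248]
tool_rot: [0.0, 0.778, 0.628, 0.0]
wrist_force: [-0.2, -2.6, 0.1]
width: 0.0427
gripper_force: 1.1
```

```bash
python3 - <<'E'
from h import *
s=get_state(); q=s["tool_rot"]; psi=2*np.arctan2(q[2],q[1]); g=s["ee_pos"][:2]+.05*np.array([np.cos(psi),np.sin(psi)])
im,d,P=look(g,cam="scene")
im,d=capture("wrist"); cv2.imwrite("pics/w2.png",im[:,:,::-1]); P=pts("wrist",d)
# bin boards near mouth seen from wrist, in bin frame
b=(d>0)&(P[...,2]>.046)&(P[...,2]<.055); p=(P[b][:,:2]-[.5433,.1502]); c,sn=np.cos(.0837),np.sin(.0837); p=p@np.array([[c,-sn],[sn,c]])
for lo in (0,.04,.08,.12,.16):
    for sg in (-1,1):
        m=(p[:,1]>lo)&(p[:,1]<lo+.03)&(p[:,0]*sg>.055)&(p[:,0]*sg<.11); 
        if m.sum()>20: print(lo,sg,m.sum(),np.percentile(p[m,0],[5,50,95]).round(4))
E
```

```text
[ 0.5252 -0.0301  0.0248] psi 1.3592 13.275 w 0.0427 F [-0.2 -2.6  0.1]
scene top 76 [0.5474 0.0279 0.0717] mid [0.5441 0.0098] tool x,y 0.043 0.0101 zspread 0.01
```

View pics/w2.png

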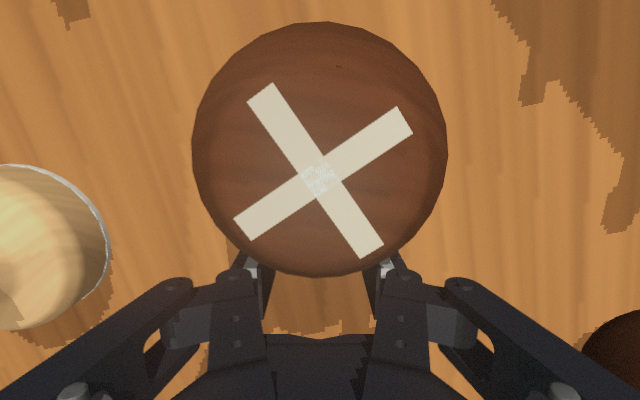

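The cross-marked bowl sits centred in the cradle at px (320,150), flat and clear of everything. I carry on into the mouth.

>>> servo_tool(
  series=[0,0,0,8,0,0,50,0,0,0,8,0,0,50,0,0,-0.0245,8,1.1,0,50,0,0,-0.0245,8,1.1,0,50,0,0,-0.0245,8,1.1,0,50,0,0,-0.0245,8,1.1,0,50,0,0,-0.0245,8,1.1,0,50,0,0,-0.0245,8,1.1,0,50,0,0,-0.0245,8,1.1,0,50,0,0,-0.0245,8,1.1,0,50,0,0,-0.0245,8,1.1,0,50,0,0,-0.0245,8,1.1,0,50,0,0,-0.0245,8,1.1,0,50,0,0,-0.0245,8,1.1,0,50],
)

```text
time_s: 15.12
ee_pos: [0.5491, 0.0799, 0.0248]
tool_rot: [0.0, 0.677, 0.736, -0.0]
wrist_force: [0.6, -2.2, -0.3]
width: 0.0425
gripper_force: 1.0
```

```bash
python3 - <<'E'
from h import *
s=get_state(); q=s["tool_rot"]; psi=2*np.arctan2(q[2],q[1]); b=s["ee_pos"][:2]+.049*np.array([np.cos(psi),np.sin(psi)])
c,sn=np.cos(.0837),np.sin(.0837); R=np.array([[c,-sn],[sn,c]]); o=np.array([.5433,.1502])
print("bowl in bin",(b-o)@R,"psi-bin",psi-.0837-np.pi/2, s["wrist_force"])
im,d=capture("wrist"); P=pts("wrist",d)
k=(d>0)&(P[...,2]>.046)&(P[...,2]<.054); p=(P[k][:,:2]-o)@R
for lo in np.arange(-.02,.2,.03):
    for sg in (-1,1):
        m=(p[:,1]>lo)&(p[:,1]<lo+.03)&(p[:,0]*sg>.06)&(p[:,0]*sg<.105)
        if m.sum()>20: print(lo.round(3),sg,m.sum(),np.percentile(p[m,0],[5,50,95]).round(4))
E
```

```text
bowl in bin [-7.23754589e-05 -2.15208818e-02] psi-bin -0.001288653048025612 [ 0.58086196 -2.19543938 -0.26494732]
-0.02 -1 826 [-0.087  -0.0806 -0.0762]
-0.02 1 3871 [0.0744 0.0823 0.0913]
0.01 -1 3433 [-0.0871 -0.0805 -0.0761]
0.01 1 3412 [0.0732 0.0777 0.0842]
```

>>> servo_tool(
  series=[0,0,0,8,0,0,50,0,0,0,8,0,0,50,0,0,0,8,0,0,50,0,0,0,8,0,0,50,0,0,0,8,0,0,50,0,0,0,8,0,0,50,0,0,0,8,0,0,50,0,0,0,8,0,0,50,0,0,0,8,0,0,50,0,0,0,8,0,0,50,0,0,0,8,0,0,50,0,0,0,8,0,0,50,0,0,0,8,0,0,50,0,0,0,8,0,0,50,0,0,0,8,0,0,50,0,0,0,8,0,0,50,0,0,0,8,0,0,50,0,0,0,8,0,0,50,0,0,0,8,0,0,50,0,0,0,8,0,0,50],
)

```text
time_s: 17.68
ee_pos: [0.536, 0.2394, 0.0247]
tool_rot: [-0.0, 0.678, 0.735, -0.0]
wrist_force: [-0.5, -3.1, -0.1]
width: 0.0427
gripper_force: 1.1
```

>>> servo_tool(
  series=[0,0,0,8,0,0,50,0,0,0,8,0,0,50,0,0,0,8,0,0,50,0,0,0,6,0,0,50,0,0,0,2,0,0,50,0,0,0,-10,0,0,50,0,0,0,-15,0,0,50,0,0,0,-5,0,-30,50,0,0,0,0,0,-50,50,0,0,0,0,0,-50,50,0,0,0,0,0,0,50],
)

```text
time_s: 19.05
ee_pos: [0.5377, 0.2403, 0.1583]
tool_rot: [0.002, 0.678, 0.735, 0.003]
wrist_force: [-0.1, -0.5, -0.4]
width: 0.0428
gripper_force: 0.0
```

```bash
python3 - <<'E'
from h import *
im,d,P=look([.53,.32],.06)
c,sn=np.cos(.0837),np.sin(.0837); R=np.array([[c,-sn],[sn,c]]); o=np.array([.5433,.1502])
k=(d>0)&(P[...,2]>.068)&(P[...,2]<.076); p=(P[k][:,:2]-o)@R; p=p[np.hypot(p[:,0],p[:,1]-.17)<.06]; print("bowl in bin",p.mean(0),p.min(0),p.max(0))
im,d,P=look([.693,-.1435],.05,"scene")
look([.576,-.226],.05,"scene")
E
```

```text
[0.5377 0.2403 0.1583] psi 1.6507 19.05 w 0.0428 F [-0.1 -0.5 -0.4]
wrist top 8104 [0.5286 0.3224 0.0718] mid [0.5285 0.3216] tool x,y 0.0818 -0.0027 zspread 0.01
bowl in bin [-0.00018622  0.17290047] [-0.03229922  0.14012263] [0.03176778 0.20404648]
[0.5368 0.2401 0.1561] psi 1.6508 19.1 w 0.0428 F [ 0.   0.2 -1.3]
scene top 354 [ 0.6935 -0.1452  0.0713] mid [ 0.692  -0.1423] tool x,y -0.3935 0.1241 zspread 0.011
[0.5361 0.24   0.1547] psi 1.6508 19.15 w 0.0427 F [-0.3  0.1  0.1]
scene top 354 [ 0.5778 -0.2271  0.0715] mid [ 0.5762 -0.2261] tool x,y -0.4679 0.0028 zspread 0.01
```

Reject A is in place in the bin at bin (0,0.171). Now to reject B at (0.692,-0.1415).

>>> servo_tool(
  series=[0,0,0,-22,8,0,50,0,0,0,-44.7,16.3,0,50,0,0,0,-44.7,16.3,0,50,0,0,0,-44.7,16.3,0,50,0,0,0,-44.7,16.3,0,50,0,0,0,-44.7,16.3,0,50,0,0,0,-44.7,16.3,0,50,0,0,0,-44.7,16.3,0,50,0,0,0,-44.7,16.3,0,50,0,0,0,-44.7,16.3,0,50,0,0,0,-22.8,8.1,0,50,0,0,-0.151,0,0,0,50,0,0,-0.151,0,0,0,50,0,0,-0.151,0,0,0,50,0,0,-0.151,0,0,0,50,0,0,0,0,0,0,50],
)

```text
time_s: 21.2
ee_pos: [0.7337, -0.1918, 0.1531]
tool_rot: [-0.001, 0.429, 0.903, -0.0]
wrist_force: [-0.4, 0.7, -0.3]
width: 0.0426
gripper_force: 0.0
```

```bash
python3 - <<'E'
from h import *
im,d,P=look([.692,-.1415],.05)
k=(d>0)&(P[...,2]<.08)&(P[...,2]>.015); s=get_state()["ee_pos"]
q=P[k]; q=q[np.hypot(q[:,0]-s[0],q[:,1]-s[1])<.08]; print("near", len(q), q.min(0) if len(q) else "", q.max(0) if len(q) else "")
cv2.imwrite("pics/w3.png",im[:,:,::-1])
E
```

```text
[ 0.7337 -0.1918  0.1531] psi 2.2545 21.2 w 0.0426 F [-0.4  0.7 -0.3]
wrist top 8089 [ 0.6896 -0.1381  0.0718] mid [ 0.6903 -0.1391] tool x,y 0.0683 -0.0004 zspread 0.01
near 9977 [ 0.65881993 -0.26998438  0.0150793 ] [ 0.81351943 -0.11297016  0.07576979]
```

View pics/w3.png

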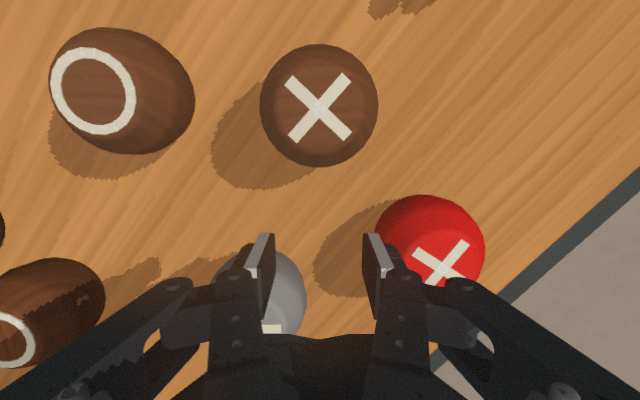

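The dark brown cross bowl B is at px (320,106), centred ahead of the fingers. The red one at (430,245) is clear by about 2 cm. I lower and push.

>>> servo_tool(
  series=[0,0,0,0,0,30,50,0,0,0,0,0,50,50,0,0,0,0,0,38,50,0,0,0,0,0,10.5,50,0,0,0,6,0,0,50,0,0,0,5,0,0,50,0,0,0,4,0,0,50,0,0,0,4,0,0,50,0,0,0,4,0,0,50,0,0,0,8,0,0,50,0,0,0,8,0,0,50,0,0,0,8,0,0,50,0,0,0,8,0,0,50,0,0,0,8,0,0,50,0,0,0,8,0,0,50,0,0,0,8,0,0,50,0,0,0,8,0,0,50,0,0,0,8,0,0,50,0,0,0,8,0,0,50,0,0,0,8,0,0,50],
)

```text
time_s: 23.75
ee_pos: [0.664, -0.1054, 0.0265]
tool_rot: [0.0, 0.429, 0.903, -0.0]
wrist_force: [3.3, -3.1, 4.3]
width: 0.0428
gripper_force: 3.0
```

```bash
cat >> h.py <<'E'
def inbin():
    s=get_state(); q=s["tool_rot"]; psi=2*np.arctan2(q[2],q[1]); b=s["ee_pos"][:2]+.049*np.array([np.cos(psi),np.sin(psi)])
    c,sn=np.cos(.0837),np.sin(.0837); R=np.array([[c,-sn],[sn,c]]); o=np.array([.5433,.1502])
    print("t",s["time_s"],"z",s["ee_pos"][2],"bowl in bin",((b-o)@R).round(4),"theta",round(psi-.0837-np.pi/2,4), s["wrist_force"].round(1))
    im,d=capture("wrist"); P=pts("wrist",d,s); k=(d>0)&(abs(P[...,2]-.072)<.004); v=P[k][:,:2]-s["ee_pos"][:2]
    y=v@[np.sin(psi),-np.cos(psi)]; x=v@[np.cos(psi),np.sin(psi)]; m=(abs(y)<.06)&(x<.1); print("bowl y in tool",y[m].min(),y[m].max(),"front",x[m].max())
    return im,d,P
E
python3 -c "
from h import *
inbin()"
```

```text
t 23.75 z 0.02654141065441583 bowl in bin [ 0.0712 -0.2244] theta 0.6011 [ 3.3 -3.1  4.3]
bowl y in tool -0.05712357700381661 0.05699260917509834 front 0.0830045921609871
```

>>> servo_tool(
  series=[0,0,0,8,0,0,50,0,0,0,8,0,0,50,0,0,0,8,0,0,50,0,0,0,8,0,0,50,0,0,0.0269,8,-1.2,0,50,0,0,0.0269,8,-1.2,0,50,0,0,0.0269,8,-1.2,0,50,0,0,0.0269,8,-1.2,0,50,0,0,0.0269,8,-1.2,0,50,0,0,0.0269,8,-1.2,0,50,0,0,0.0269,8,-1.2,0,50,0,0,0.0269,8,-1.2,0,50,0,0,0.0269,8,-1.2,0,50,0,0,0.0269,8,-1.2,0,50,0,0,0.0269,8,-1.2,0,50,0,0,0.0269,8,-1.2,0,50,0,0,0.0269,8,-1.2,0,50,0,0,0.0269,8,-1.2,0,50,0,0,0.0269,8,-1.2,0,50,0,0,0.0269,8,-1.2,0,50],
)

```text
time_s: 26.3
ee_pos: [0.5672, 0.023, 0.0262]
tool_rot: [-0.0, 0.612, 0.791, -0.0]
wrist_force: [1.1, -4.9, 5.1]
width: 0.0425
gripper_force: 3.0
```

```bash
python3 -c "
from h import *
im,d,P=inbin(); cv2.imwrite('pics/w4.png',im[:,:,::-1])"
```

```text
t 26.3 z 0.026202400996027865 bowl in bin [ 0.0049 -0.0805] theta 0.1689 [ 1.1 -4.9  5.1]
bowl y in tool -0.0569761241129968 0.05611378134810858 front 0.08316742369439757
```

View pics/w4.png

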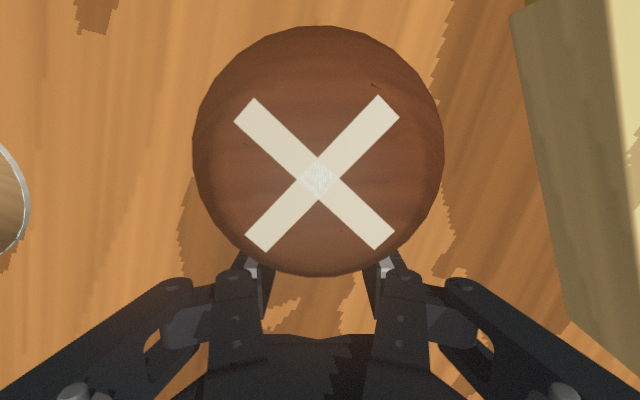

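Bowl B is centred in the cradle at px (318,150). The open gate on the right is clear.

>>> servo_tool(
  series=[0,0,0.0269,8,-1.2,0,50,0,0,0.0269,8,-1.2,0,50,0,0,0.0269,8,-1.2,0,50,0,0,0.0269,8,-1.2,0,50,0,0,0.0269,8,-1.2,0,50,0,0,0.0269,8,-1.2,0,50,0,0,0,8,0,0,50,0,0,0,8,0,0,50,0,0,0,8,0,0,50,0,0,0,8,0,0,50,0,0,0,8,0,0,50,0,0,0,8,0,0,50,0,0,0,8,0,0,50,0,0,0,8,0,0,50,0,0,0,8,0,0,50],
)

```text
time_s: 28.22
ee_pos: [0.5452, 0.1408, 0.0262]
tool_rot: [-0.0, 0.673, 0.739, -0.0]
wrist_force: [-0.0, -1.9, 0.3]
width: 0.0426
gripper_force: 1.7
```

```bash
python3 -c "
from h import *
inbin()"
```

```text
t 28.225 z 0.026240707990748596 bowl in bin [0.0006 0.0394] theta 0.0093 [-0.  -1.9  0.3]
bowl y in tool -0.0579771932788027 0.05590529338898372 front 0.08307629965232256
```

>>> servo_tool(
  series=[0,0,0,8,0,0,50,0,0,0,8,0,0,50,0,0,0,8,0,0,50,0,0,0,5,0,0,50,0,0,0,1,0,0,50,0,0,0,-10,0,0,50,0,0,0,-15,0,0,50,0,0,0,-5,0,-30,50,0,0,0,0,0,-50,50,0,0,0,0,0,-50,50,0,0,0,-30,37.6,0,40,0,0,0,-30,37.6,0,40,0,0,0,-30,37.6,0,40,0,0,0,-30,37.6,0,40,0,0,-0.133,0,0,0,40,0,0,-0.133,0,0,0,40,0,0,-0.133,0,0,0,40,0,0,-0.133,0,0,0,40,0,0,0,0,0,0,40],
)

```text
time_s: 30.65
ee_pos: [0.7061, 0.0335, 0.1562]
tool_rot: [-0.0, 0.456, 0.89, -0.0]
wrist_force: [0.1, 0.2, -0.4]
width: 0.0338
gripper_force: 0.0
```

```bash
python3 - <<'E'
from h import *
s=get_state(); q=s["tool_rot"]; psi=2*np.arctan2(q[2],q[1]); print(s["ee_pos"],psi,s["time_s"],s["qpos"].round(2))
im,d=capture("wrist"); P=pts("wrist",d,s); X,Y,Z=P[...,0],P[...,1],P[...,2]
k=(d>0)&(Z>.06)&(Z<.084)&(np.hypot(X-.706,Y-.035)<.035); p=P[k]; c=p.mean(0)
v=c[:2]-s["ee_pos"][:2]; print(k.sum(),c,"tool xy",v@[np.cos(psi),np.sin(psi)],v@[np.sin(psi),-np.cos(psi)])
im,d=capture("scene"); P=pts("scene",d); cc,sn=np.cos(.0837),np.sin(.0837); p=(P[...,:2]-[.5433,.1502])@np.array([[cc,-sn],[sn,cc]])
k=(d>0)&(abs(P[...,2]-.072)<.004)&(abs(p[...,0])<.075)&(p[...,1]<.235)&(p[...,1]>-.05)
y=p[k]; print("tops: y hist",np.histogram(y[:,1],bins=np.arange(-.05,.25,.02)),y.mean(0))
E
```

```text
[0.70608419 0.03349261 0.15615355] 2.194118442569944 30.65 [-0.07  0.61  0.3   1.25  0.    0.88]
537 [0.70603506 0.03503161 0.07714051] tool xy 0.0012782577927509917 0.0008584813565313297
tops: y hist (array([ 0,  0,  0,  0, 28, 35, 29,  5,  0,  0,  1,  0,  0,  0]), array([-0.05, -0.03, -0.01,  0.01,  0.03,  0.05,  0.07,  0.09,  0.11,
        0.13,  0.15,  0.17,  0.19,  0.21,  0.23])) [-0.00279797  0.06328939]
```

Both bowls are in place and the knob is right under the tool. I cage it and swing the gate shut.

>>> servo_tool(
  series=[0,0,0,1,1,28,40,0,0,0,0,0,30,40,0,0,0,0,0,30,40,0,0,0,0,-5,0,40,0,0,0.1,0.7,-14.5,0,40,0,0,0.1,0.7,-14.5,0,40,0,0,0.1,0.7,-14.5,0,40,0,0,0.1,0.7,-14.5,0,40,0,0,0.1,0.7,-14.5,0,40,0,0,0.1,0.7,-14.5,0,40,0,0,0.1,0.7,-14.5,0,40,0,0,0.1,0.7,-14.5,0,40,0,0,0.1,0.7,-14.5,0,40,0,0,0.1,0.7,-14.5,0,40,0,0,0.1,0.7,-14.5,0,40,0,0,0.1,0.7,-14.5,0,40,0,0,0.1,0.7,-14.5,0,40,0,0,0.1,0.7,-14.5,0,40,0,0,0.1,0.7,-14.5,0,40,0,0,0.1,0.7,-14.5,0,40],
)

```text
time_s: 33.25
ee_pos: [0.4976, 0.0691, 0.0699]
tool_rot: [0.0, 0.957, 0.291, 0.001]
wrist_force: [0.6, -0.2, 0.0]
width: 0.034
gripper_force: 0.3
```

```bash
python3 - <<'E'
from h import *
s=get_state(); q=s["tool_rot"]; psi=2*np.arctan2(q[2],q[1]); print(s["ee_pos"],psi,s["time_s"],s["qpos"].round(2),s["wrist_force"])
v=np.array([.6247,.149])-s["ee_pos"][:2]; print("angle of tool about hinge",np.arctan2(v[1],v[0])-.0837,np.hypot(*v))
E
```

```text
[0.4975884  0.06907156 0.06990693] 0.5907647948992971 33.25 [-0.02  0.35 -0.44  0.78 -0.    2.53] [ 0.64981861 -0.20800323  0.02187108]
angle of tool about hinge 0.47763098300523565 0.1501529703629388
```

>>> servo_tool(
  series=[0,0,0.1,0,0,0,40,0,0,0.1,0,0,0,40,0,0,0,1.5,-9.5,0,40,0,0,0,1.5,-9.5,0,40,0,0,0,1.5,-9.5,0,40,0,0,0,1.5,-9.5,0,40,0,0,0,1.5,-9.5,0,40,0,0,0,1.5,-9.5,0,40,0,0,0,1.5,-9.5,0,40,0,0,0,1.5,-5,0,40,0,0,0,0,-3,0,40,0,0,0,0,-2,0,40,0,0,0,0,0,0,40],
)

```text
time_s: 34.88
ee_pos: [0.4787, 0.1443, 0.0683]
tool_rot: [-0.0, 0.98, 0.197, -0.0]
wrist_force: [-0.0, 0.5, -0.0]
width: 0.0341
gripper_force: 0.0
```

>>> servo_tool(
  series=[0,0,0,0,-1.5,0,40,0,0,0,0,-1.5,0,40,0,0,0,0,-1.5,0,40,0,0,0,0,0,0,40],
)

```text
time_s: 35.38
ee_pos: [0.4772, 0.1482, 0.0683]
tool_rot: [0.0, 0.98, 0.197, 0.0]
wrist_force: [2.1, -4.1, 0.4]
width: 0.0345
gripper_force: 2.2
```

>>> servo_tool(
  series=[0,0,0,0,-1,0,40,0,0,0,0,-1,0,40,0,0,0,0,0,0,40],
)

```text
time_s: 35.75
ee_pos: [0.477, 0.1487, 0.0683]
tool_rot: [0.002, 0.981, 0.196, 0.0]
wrist_force: [7.0, -16.3, -3.4]
width: 0.0342
gripper_force: 8.7
```

The force rose to 16 N with almost no movement, so the gate is on its stop. I release, lift and verify.

>>> servo_tool(
  series=[0,0,0,0,5,0,40,0,0,0,0,5.5,0,40,0,0,0,0,0,-20,40,0,0,0,0,0,-40,40,0,0,0,0,0,-40,40,0,0,0,-20,20,-20,40,0,0,0,-40,20,0,40,0,0,0,-20,0,0,40,0,0,0,0,0,0,40],
)

```text
time_s: 36.88
ee_pos: [0.4211, 0.0725, 0.1885]
tool_rot: [-0.0, 0.981, 0.196, 0.0]
wrist_force: [-0.5, 0.1, 0.6]
width: 0.0342
gripper_force: 0.0
```

```bash
python3 - <<'E'
from h import *
s=get_state(); print(s["ee_pos"],s["time_s"],s["wrist_force"])
im,d=capture("wrist"); P=pts("wrist",d,s); X,Y,Z=P[...,0],P[...,1],P[...,2]
k=(d>0)&(Z>.06)&(Z<.084)&(np.hypot(X-.48,Y-.137)<.03); c=P[k].mean(0); v=np.array([.6247,.149])-c[:2]
print("knob",k.sum(),c,"angle",np.arctan2(v[1],v[0])-.0837)
im,d=capture("scene"); P=pts("scene",d)
for n,g in dict(pA=(.576,-.226),pB=(.502,-.430),pC=(.611,-.438),red=(.8355,-.1747),grey=(.755,-.3076),orange=(.252,-.3186),purple=(.3556,.1362)).items():
    k=(d>0)&(P[...,2]>.0685)&(P[...,2]<.076)&(np.hypot(P[...,0]-g[0],P[...,1]-g[1])<.05); print(n,g,P[k].mean(0).round(4))
cv2.imwrite("pics/end.png",cv2.resize(im[100:340,150:480,::-1],(800,582),interpolation=cv2.INTER_CUBIC))
E
```

```text
[0.42107082 0.07251179 0.1885299 ] 36.875 [-0.49011205  0.06870332  0.56044635]
knob 502 [0.47874119 0.14016568 0.07734323] angle -0.023247660282925374
pA (0.576, -0.226) [ 0.5761 -0.2261  0.0719]
pB (0.502, -0.43) [ 0.5025 -0.4293  0.0709]
pC (0.611, -0.438) [ 0.6111 -0.4375  0.0709]
red (0.8355, -0.1747) [ 0.8355 -0.1746  0.0722]
grey (0.755, -0.3076) [ 0.7548 -0.3078  0.072 ]
orange (0.252, -0.3186) [ 0.2512 -0.3189  0.0718]
purple (0.3556, 0.1362) [0.3558 0.1376 0.0719]
```

View pics/end.png

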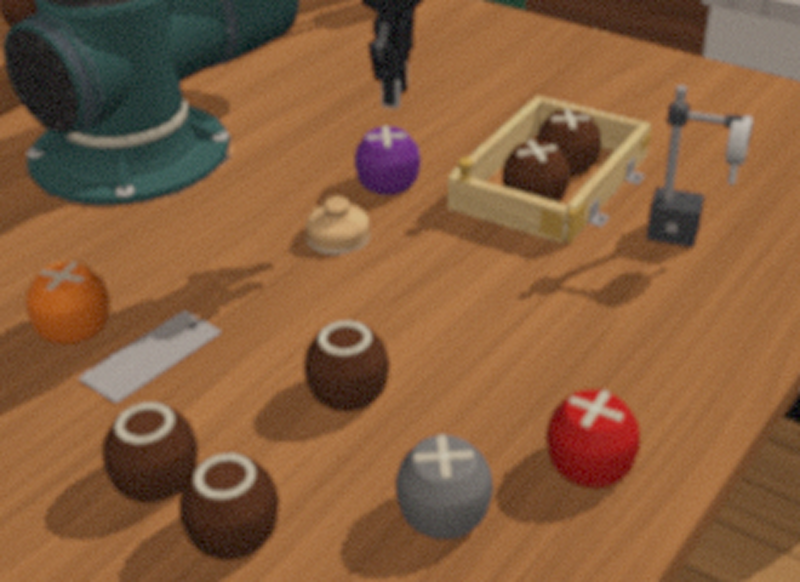

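Both crossed bowls stand in the bin at crop px (537,170) and (569,140). The gate is on its stop and everything else is where it was, so I hand in.

```bash
python3 -c "
from h import *
print(bot.hand_in())"
```

```text
the job is handed in; nothing more can be done
None
```

The job is handed in: both crossed bowls are in the reject bin with the gate shut on its stop, and the final pictures show the ring-marked bowls and look-alikes within about 2 mm of where they started and the tools apparently untouched.

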